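# Tamp the blocks level in the bin

## Robot

A 7-joint arm with a two-finger parallel gripper is mounted at the origin on a cart in front of the work surface, level with it; the furniture and walls round the work are solid. World frame = base frame: x ahead of the robot, y to its left, z up, the work surface at z = 0. Lengths are in m, angles in rad, forces in N, time in s.
With the tool pointing down it reaches from about 0.4 to 0.85 m from the base axis. Payload 6.9 kg.
Tool frame: the origin (TCP) lies on the centre line of the jaws, within the pads' length; the fingertips stand 11 mm ahead of it and the grasp point (between the pads) lies 8 mm behind it; z points along the fingers, y is the line along which they close (so a half turn about z gives the same grasp; the last joint's range is limited). The gripper opens to 85 mm and grips with 20 to 120 N. Pads are 22 mm wide; open, the fingers measure 114 mm over their backs; the gripper's body (76 mm by 85 mm) begins 54 mm behind the grasp point. The pads swing forward as they close: fully open they stand 13 mm farther back than shut.
Start: joints at [-1.188, 0.507, -0.238, 1.5, 0.126, 1.149, -0.155], TCP at [0.171, 0.601, 0.242] pointing down, gripper open.
Joint ranges: [-3.08, 3.08], [-0.24, 2.05], [-1.43, 1.35], [0, 2.5], [-1.52, 4.66], [0.17, 1.96], [-2.89, 2.89]. Speed limits (rad/s): [2.39, 2.39, 3.14, 3.14, 3.14, 3.14, 3.14].

## Interface

Orientations are given as a unit quaternion [w, x, y, z].
In Python, from workcell import env gives the robot as it stands.
- The arm moves only by the tool play_rows, never from a script. Its argument "commands" is a list of rows, each a list of 3 entries, a list of its own where there are three numbers: the opening, from 0 (shut) to 1 (fully open), then the shift along the world's x, y, z normalised to -1 to 1, where 1 is 50 cm, then the turn about the world's z normalised to -1 to 1, where 1 is 360 degrees. In form: [[hand, [tx, ty, tz], twist], ...]. A call has exactly 5 rows; each row shifts and turns the commanded pose from where the row before left it; what a row does not reach is not made up. A row lasts 1/10 s, in which the tool goes at most 50 mm and 8.59 degrees, less where a joint would pass 70% of its speed; a pose out of reach is approached as far as the arm can. A call with a number of a shift or a turn outside -1 to 1 is refused whole. A call with a gripper value outside its range is refused whole. The fingers move at their own pace and stop on an object; the grip force is fixed at half the most. Time passes only in rows, so rows that do not move let the fingers close, or fill a call up. It gives the time, the measured TCP pose, the force, the opening and the grip force at its end, in the units of the state.
- env.get_state(): the state, without advancing time (a new reading comes with each control period).
- env.camera(name): name is "scene" or "top"; returns the picture (420x560x3 uint8, blue, green, red); there is no depth.
- env.camera_info(name): a dict with "fx", "fy", "cx", "cy" (pixels), "xyz" and "orientation" of the camera in the world. Camera axes: x right, y down, z forward; pixel columns grow to the right and rows downward; lengths in m; the calibration is good to about 2 mm. A picture is of the moment at which its call begins. camera_info takes no time and is no camera call.
- env.sign_off(): hands the job in; it is judged then, once.
The state is a dict: "time_s": time; "joint_positions": joint angles; "joint_vel": joint speeds; "effort": joint torques, N m; "position": TCP position; "tool_rot": TCP orientation; "wrist_force": force on the tool from outside, world axes, zero at the start; "torque": the same for the moment, N m; "opening": opening from 0.0 (shut) to 1.0 (fully open); "gripper_force": force on a finger pad.
Only numpy, scipy, OpenCV 4.12 (cv2) and the standard library are available. Lean on these libraries where they do the work, as an engineer would, in place of code of your own. Each camera call takes 0.05 s, during which the arm holds its last target. There are 200 camera calls.

## Task

Take the hand tamper from its sloped rest and, holding its sole level, press the wood blocks in the plywood bin down with it until all six lie flat on the bin floor in one level layer; press gently, do not hammer, and do not touch the blocks with the gripper. Then set the tamper back on its rest with its sole flat on the slope, as it was, let go, and leave everything else on the bench alone.

Things in the scene. Friction and masses are not known exactly. Their poses are not given: they have to be found in the camera images.
- tamper: hand tamper, about 0.25 kg: square sole 50 x 50 x 16 mm (steel under wood) and a square wooden handle, 24 x 24 mm, rounded edges, from 16 to 96 mm above the sole's underside. Origin: centre of that underside; z up the handle, x and y along the sole's edges. Starts on the rest, handle leaning 28 degrees from vertical to the rest's -x. Good grip height: 72 mm above the underside
- rest: small wooden stand, foot 86 x 84 mm, fixed; its top slopes 28 degrees, facing the robot (rises towards its +x). A 9 mm lip across the low edge (inner face 29 mm from the seat point) and 8 mm cheeks at the sides (inner faces 62 mm apart in y) frame the sole. Origin: centre of the foot's underside, z up
- rest_seat (a point): point on the rest's slope, 42 mm above the bench, where the centre of the tamper's underside belongs. Axes as the rest's (z up). The tamper at home has its origin here, its y along the rest's y and its z leaning 28 degrees from up to the rest's -x
- bin: shallow open plywood bin, outside 162 x 132 x 36 mm (its x, y, z), walls and floor 6 mm, so inside 150 x 120 mm and 30 mm deep; fixed to the bench. Origin: centre of its underside, z up; its inner floor is at z = 6 mm
- block1: wood block 30 x 40 x 16 mm (x, y, z), 30 g, all six alike. Origin: centre of its 30 x 40 underside, z up through its thickness. Starts leaning 44 degrees on the bin's +x wall, its +y end up, top 9 mm over the rim; stays so until the upper end is pressed down, then its foot slides out and it drops flat
- block2: wood block 30 x 40 x 16 mm (x, y, z), 30 g, all six alike. Origin: centre of its 30 x 40 underside, z up through its thickness. As block1, but leaning against the bin's -x wall
- block3: wood block 30 x 40 x 16 mm (x, y, z), 30 g, all six alike. Origin: centre of its 30 x 40 underside, z up through its thickness. As block1, but leaning against the bin's +y wall
- block4: wood block 30 x 40 x 16 mm (x, y, z), 30 g, all six alike. Origin: centre of its 30 x 40 underside, z up through its thickness. Starts flat on the bin floor
- block5: wood block 30 x 40 x 16 mm (x, y, z), 30 g, all six alike. Origin: centre of its 30 x 40 underside, z up through its thickness. Starts flat on the bin floor
- block6: wood block 30 x 40 x 16 mm (x, y, z), 30 g, all six alike. Origin: centre of its 30 x 40 underside, z up through its thickness. Starts flat on the bin floor
- red_marker: bystander: capped marker pen, 122 mm long, 15 mm thick, lying on the bench between the bin and the rest
- wide_offcut: bystander: wood offcut 34 x 46 x 22 mm lying on the bench at the right
- tape_measure: bystander: tape measure 35 x 73 x 60 mm standing behind the middle of the bench
Not all that is in view belongs to the job. What is shaped like the rest but green is not meant.

How it is judged:
By the outcome, as a careful person would: the job done as asked, in the order asked, and still so for the second after the job is handed in, with the robot touching nothing.
It also fails if it takes over 54 s, if anything falls off the work surface, if the arm or the gripper's body presses on something with over 40 N, if the wrist force passes 120 N, or if a joint passes its speed limit or range.

## Working session

There is one attempt and no reset: what is moved stays moved. The work goes in short steps, Python scripts to look and compute and a tool call to move; the robot and the scene stay as the last step left them, time stands still between calls to the robot, and variables do not carry over. Pictures are saved under pics/ and viewed, at most 10 in all, crops included, and the job is handed in when it is done.

Besides the shell and the picture viewer there is one more tool, called as a command line: name --argument value ..., lists and objects as JSON in quotes. play_rows: Moves the arm, as the interface text tells. Scaled input: -1 to 1 covers 50 cm each way for a shift and 360 degrees each way for a turn. Its arguments: {"type":"object","properties":{"commands":{"type":"array","items":{"type":"array"}}},"required":["commands"]}

```bash
mkdir -p pics; ls
python3 - <<'E'
from workcell import env
import cv2
s=env.get_state(); print(s)
for n in("scene","top"):
    print(n,env.camera_info(n)); cv2.imwrite(f"pics/{n}0.png",env.camera(n))
E
```

```text
pics
{'time_s': 0.0, 'joint_positions': array([-1.18850728,  0.50834127, -0.23752597,  1.50111959,  0.12571584,
        1.14892827, -0.15478051]), 'joint_vel': array([ 0.00137468, -0.00079167, -0.00221193,  0.00052964,  0.00144691,
       -0.00136505, -0.00076382]), 'effort': array([-1.21278581e-04, -6.20586419e+01, -2.18618922e+00, -2.49652845e+01,
        1.29333980e-02,  1.19563396e-02, -2.97668987e-05]), 'position': array([0.17074024, 0.60072096, 0.24143215]), 'tool_rot': array([-9.96604603e-05,  1.37931909e-01,  9.90441303e-01, -8.96920914e-04]), 'wrist_force': array([-0.40843072,  0.70963242,  0.66826351]), 'torque': array([-0.01513749, -0.00529656, -0.01455545]), 'gripper_force': 0.0, 'opening': 1.0050786825202431}
scene {'fx': 391.1758543847503, 'fy': 391.1758543847503, 'cx': 282.7206519254362, 'cy': 210.02570077264213, 'xyz': array([ 0.17042715, -0.80942346,  0.4272588 ]), 'orientation': array([-0.52171773,  0.82593227, -0.18039537,  0.1144727 ])}
top {'fx': 424.97895685433264, 'fy': 424.97895685433264, 'cx': 277.2382755164593, 'cy': 203.6593247096361, 'xyz': array([ 0.4600915 , -0.0966082 ,  0.98266914]), 'orientation': array([ 0.03081912, -0.70336543,  0.70983234, -0.02157079])}
```

View pics/scene0.png

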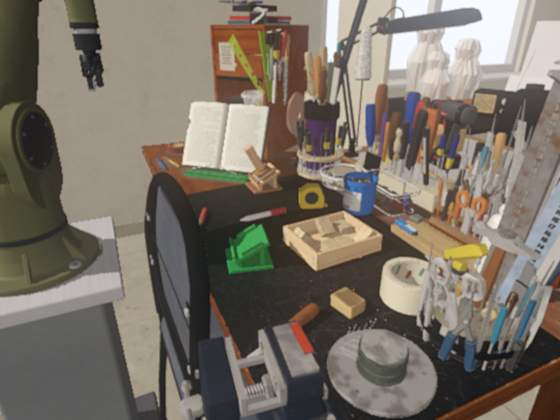

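View pics/top0.png

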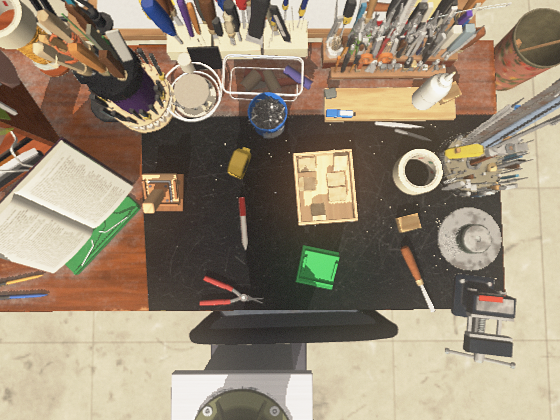

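The top view shows the rest with the tamper at about (163,192), the bin at (325,187), the marker at (242,222) and the green decoy at (318,267). I'll enlarge the rest and the bin.

Run:
```python
import cv2,numpy as np
t=cv2.imread("pics/top0.png");s=cv2.imread("pics/scene0.png")
a=cv2.resize(t[140:235,280:375],(400,400),interpolation=cv2.INTER_CUBIC)
b=cv2.resize(t[162:222,130:190],(400,400),interpolation=cv2.INTER_CUBIC)
c=cv2.resize(s[205:275,275:395],(480,280)); d=cv2.resize(s[140:200,240:286],(240,313))[:280]
o=np.zeros((600,800,3),np.uint8)
a=cv2.resize(a,(400,320));
o=np.vstack([np.hstack([cv2.resize(t[140:235,280:375],(320,320),interpolation=2),cv2.resize(t[162:222,130:190],(320,320),interpolation=2),np.zeros((320,160,3),np.uint8)]),np.hstack([c,cv2.resize(s[140:200,236:296],(280,280)),np.zeros((280,40,3),np.uint8)])])
cv2.imwrite("pics/crop0.png",o)
```

```text
(no output)
```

View pics/crop0.png

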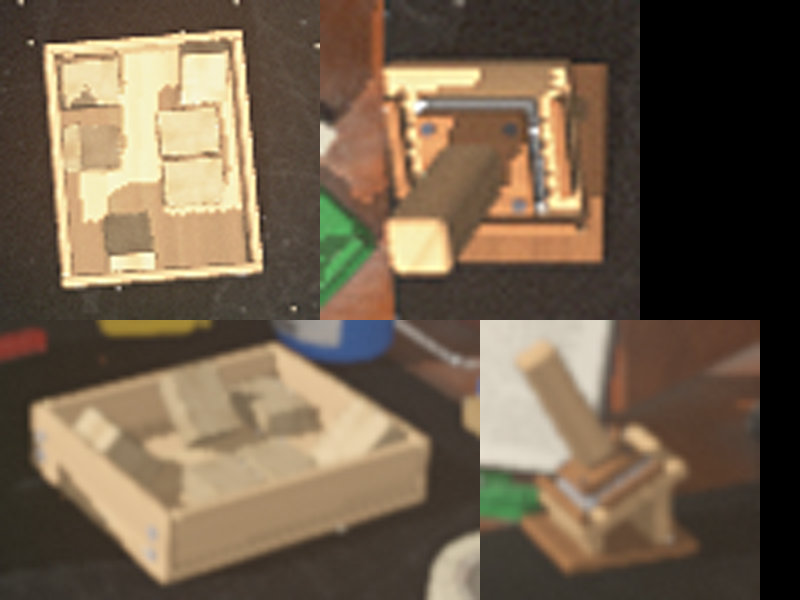

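```bash
cat > h.py <<'E'
import numpy as np,cv2
from scipy.spatial.transform import Rotation as R
from workcell import env
def ray(n,uv,z):
    i=env.camera_info(n);q=i["orientation"]
    d=R.from_quat([*q[1:],q[0]]).apply([(uv[0]-i["cx"])/i["fx"],(uv[1]-i["cy"])/i["fy"],1])
    return i["xyz"]+d*(z-i["xyz"][2])/d[2]
def px(n,p):
    i=env.camera_info(n);q=i["orientation"]
    c=R.from_quat([*q[1:],q[0]]).inv().apply(np.array(p)-i["xyz"])
    return np.array([i["fx"]*c[0]/c[2]+i["cx"],i["fy"]*c[1]/c[2]+i["cy"]])
E
python3 - <<'E'
from h import *
np.set_printoptions(precision=4,suppress=True)
t=cv2.imread("pics/top0.png")
i=env.camera_info("top");print(px("top",[*i["xyz"][:2],0]))
h=cv2.cvtColor(t,cv2.COLOR_BGR2HSV)
def quad(x0,x1,y0,y1,th):
    g=((h[y0:y1,x0:x1,2]>th)&(h[y0:y1,x0:x1,1]>40)).astype(np.uint8)
    g=cv2.morphologyEx(g,cv2.MORPH_OPEN,np.ones((3,3)))
    c=max(cv2.findContours(g,0,1)[0],key=cv2.contourArea)
    hu=cv2.convexHull(c);print(cv2.minAreaRect(hu)[1:])
    return cv2.approxPolyDP(hu,4,True)[:,0]+[x0,y0]
for th in(100,140):
    for c in quad(282,372,140,236,th):print("bin",th,c,ray("top",c,.036),ray("top",c,0.)[:2])
C=lambda u,v:(130+(u-320)/5.333-.4,162+v/5.333-.4)
for n,u,z in[("footTR",(607,65),.01),("footBR",(604,262),.01)]:print(n,ray("top",C(*u),z))
for n,u in[("soleTL",(415,103)),("soleTR",(537,103))]:print(n,ray("top",C(*u),.042+.0117+.007))
print("soleBR",ray("top",C(545,212),.042-.0117+.007))
hs=[ray("top",C(*u),.1268) for u in((388,222),(450,215),(452,272),(396,275))];print(np.array(hs),np.mean(hs,0))
print("scene handle top",ray("scene",(247.8,147.5),.1268),px("scene",np.mean(hs,0)))
E
```

```text
[282.9528 235.1874]
((73.20612335205078, 60.486759185791016), 85.42607879638672)
bin 100 [351 149] [ 0.6522 -0.2516  0.036 ] [ 0.6595 -0.2575]
bin 100 [357 220] [ 0.4923 -0.2614  0.036 ] [ 0.4935 -0.2677]
bin 100 [299 225] [ 0.4824 -0.1325  0.036 ] [ 0.4832 -0.1339]
bin 100 [293 153] [ 0.6445 -0.121   0.036 ] [ 0.6515 -0.1219]
((72.76751708984375, 59.968414306640625), 85.42607879638672)
bin 140 [351 149] [ 0.6522 -0.2516  0.036 ] [ 0.6595 -0.2575]
bin 140 [357 220] [ 0.4923 -0.2614  0.036 ] [ 0.4935 -0.2677]
bin 140 [299 225] [ 0.4824 -0.1325  0.036 ] [ 0.4832 -0.1339]
bin 140 [293 153] [ 0.6445 -0.121   0.036 ] [ 0.6515 -0.1219]
footTR [0.6038 0.1323 0.01  ]
footBR [0.5182 0.133  0.01  ]
soleTL [0.5814 0.1995 0.0607]
soleTR [0.5809 0.1491 0.0607]
soleBR [0.5378 0.1515 0.0373]
[[0.5272 0.1879 0.1268]
 [0.5296 0.1643 0.1268]
 [0.5079 0.1633 0.1268]
 [0.507  0.1846 0.1268]] [0.5179 0.175  0.1268]
scene handle top [0.5126 0.1602 0.1268] [247.7736 145.8632]
```

The bin centre is at about (0.568, -0.192) with a yaw of about 3.9°. The seat is at about (0.563, 0.1745) with a yaw near 0. The tool can't tilt, so I'll close the jaws along the lean direction, which squares the handle to the vertical pads.

play_rows --commands '[[1,[0,0,0.064],-0.01],[1,[0,0,0.064],-0.01],[1,[0,0,0.064],-0.01],[1,[0,0,0.064],-0.01],[1,[0,0,0.064],-0.01]]'

```text
time_s: 0.6
position: [0.1707, 0.6008, 0.4032]
tool_rot: [0.0, 0.292, 0.956, -0.0]
wrist_force: [1.4, 0.5, -0.5]
opening: 1.001
gripper_force: 0.0
```

play_rows --commands '[[1,[0.048,-0.057,0],-0.01],[1,[0.048,-0.057,0],-0.01],[1,[0.048,-0.057,0],-0.01],[1,[0.048,-0.057,0],-0.01],[1,[0.048,-0.057,0],-0.01]]'

```text
time_s: 1.1
position: [0.2915, 0.4573, 0.4019]
tool_rot: [-0.0, 0.438, 0.899, -0.0]
wrist_force: [0.1, 0.9, -0.7]
opening: 1.001
gripper_force: 0.0
```

play_rows --commands '[[1,[0.048,-0.057,0],-0.01],[1,[0.048,-0.057,0],-0.01],[1,[0.048,-0.057,0],-0.01],[1,[0.048,-0.057,0],-0.01],[1,[0.048,-0.057,0],-0.01]]'

```text
time_s: 1.6
position: [0.4114, 0.3148, 0.402]
tool_rot: [-0.0, 0.574, 0.819, -0.0]
wrist_force: [0.2, 0.8, 0.1]
opening: 1.0
gripper_force: 0.0
```

play_rows --commands '[[1,[0.048,-0.057,-0.06],-0.01],[1,[0.048,-0.057,-0.06],-0.01],[1,[0.048,-0.057,-0.06],-0.01],[1,[0.048,-0.057,-0.06],-0.01],[1,[0.048,-0.057,-0.06],-0.01]]'

```text
time_s: 2.1
position: [0.5313, 0.1724, 0.2509]
tool_rot: [-0.0, 0.695, 0.719, -0.0]
wrist_force: [0.6, 0.6, -0.0]
opening: 1.001
gripper_force: 0.0
```

play_rows --commands '[[1,[-0.005,0.004,-0.076],-0.006],[1,[0,0,-0.08],0],[1,[0,0,-0.08],0],[1,[0,0,-0.07],0],[0.6,[0,0,0],0]]'

```text
time_s: 2.6
position: [0.5252, 0.1749, 0.095]
tool_rot: [-0.002, 0.707, 0.707, -0.004]
wrist_force: [-1.1, -0.3, 0.4]
opening: 0.856
gripper_force: 0.0
```

Run:
```python
from h import *
a=env.camera("scene");b=env.camera("top")
cv2.imwrite("pics/g1.png",np.hstack([cv2.resize(a[90:210,200:320],(400,400)),cv2.resize(b[140:240,110:210],(400,400))]))
s=env.get_state();print(s["position"],s["tool_rot"],s["opening"])
```

```text
[0.52826717 0.17555121 0.09945201] [-2.22744104e-04  7.07293605e-01  7.06919593e-01 -6.28889320e-04] 0.6902211796008918
```

View pics/g1.png

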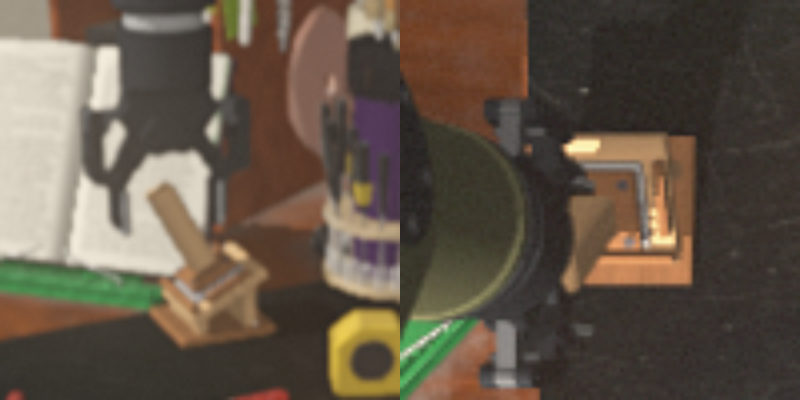

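The fingers straddle the leaning handle on its +x and -x sides. I'll close gradually while moving +x and up, so the tamper rights itself.

play_rows --commands '[[0.5,[0,0,-0.004],0],[0.47,[0,0,0],0],[0.44,[0.008,0,0.008],0],[0.41,[0.008,0,0.008],0],[0.38,[0.008,0,0.01],0]]'

```text
time_s: 3.2
position: [0.5412, 0.1762, 0.1139]
tool_rot: [0.001, 0.707, 0.707, 0.002]
wrist_force: [-1.1, -0.2, 2.9]
opening: 0.38
gripper_force: 3.9
```

play_rows --commands '[[0.35,[0.01,0,0.01],0],[0.3,[0.01,0,0.01],0],[0.2,[0.01,0,0.01],0],[0.1,[0,0,0.02],0],[0,[0,0,0.02],0]]'

```text
time_s: 3.7
position: [0.5551, 0.1756, 0.1457]
tool_rot: [-0.0, 0.707, 0.707, -0.0]
wrist_force: [-0.1, -0.4, -0.9]
opening: 0.268
gripper_force: 60.4
```

play_rows --commands '[[0,[0,0,0.02],0],[0,[0,0,0.02],0],[0,[0,0,0.02],0],[0,[0,0,0],0],[0,[0,0,0],0]]'

```text
time_s: 4.2
position: [0.5553, 0.1758, 0.1754]
tool_rot: [0.0, 0.707, 0.707, 0.0]
wrist_force: [-1.0, -0.7, -2.5]
opening: 0.274
gripper_force: 60.6
```

Run:
```python
from h import *
a=env.camera("scene");b=env.camera("top")
cv2.imwrite("pics/g2s.png",a)
cv2.imwrite("pics/g2.png",np.hstack([cv2.resize(a[90:210,200:320],(400,400),interpolation=2),cv2.resize(b[140:240,110:210],(400,400))]))
s=env.get_state();print(s["position"],s["tool_rot"],s["opening"],s["wrist_force"],s["gripper_force"])
```

```text
[0.55495596 0.17563388 0.17483093] [-2.31815833e-04  7.07225724e-01  7.06987669e-01 -3.98455269e-04] 0.26872867494159725 [ 0.19560814  0.02554136 -2.26774183] 60.64066171646118
```

View pics/g2.png

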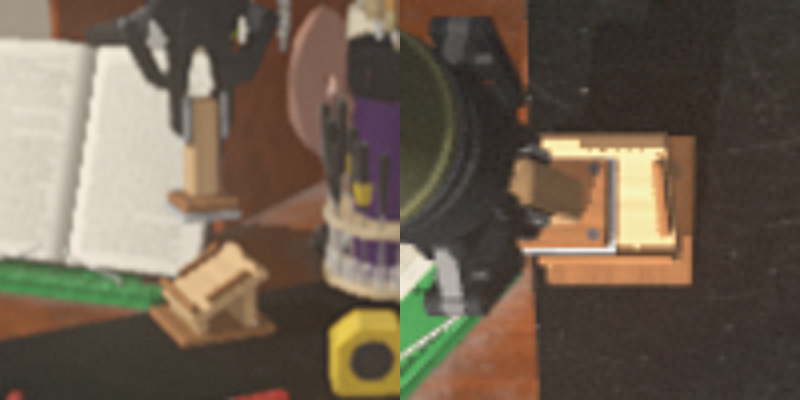

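The tamper is upright in the jaws: handle at crop (203,145), sole bottom at about (205,212), clear of the rest. Next I'll work out the sole height and the block positions in the bin frame.

Run:
```python
from h import *
np.set_printoptions(precision=1,suppress=True)
for z in(.105,.111,.117):
    print(z,[ (px("scene",[.555+dx,.1757+dy,z])-[200,90])*400/120 for dx,dy in((-.025,-.025),(.025,-.025),(-.025,.025))])
c=np.array([.568,-.1916]);Rb=R.from_euler('z',3.9,degrees=True).as_matrix()[:2,:2]
C=lambda u,v:(280+u/3.368-.35,140+v/3.368-.35)
pts={"flatA":[(65,60),(117,57),(120,103),(70,108),.022],"b1":[(180,52),(228,50),(228,100),(182,104),.03],"flatB":[(158,110),(220,107),(222,152),(160,156),.022],"flatC":[(164,162),(222,158),(225,204),(168,207),.022],
"b3":[(64,127),(120,122),(122,168),(66,165),.035],"b2":[(105,213),(150,210),(155,268),(110,270),.035]}
for k,v in pts.items():
    print(k,[Rb.T@(ray("top",C(*u),v[4])[:2]-c)*1000 for u in v[:4]])
for k,x in dict(TL=(-75,60)).items():pass
```

```text
0.105 [array([184.5, 218.2]), array([240.9, 210.6]), array([163.2, 201.9])]
0.111 [array([184.3, 211.1]), array([240.8, 203.6]), array([162.9, 195. ])]
0.117 [array([184. , 203.9]), array([240.7, 196.5]), array([162.7, 188.1])]
flatA [array([72.5, 51.9]), array([71.7, 16.7]), array([40.2, 17.3]), array([39.5, 51.2])]
b1 [array([ 70.3, -25.1]), array([ 69.1, -57.3]), array([ 35.4, -54.3]), array([ 35.1, -23.4])]
flatB [array([33.5, -7.9]), array([ 32.2, -49.8]), array([  1.7, -48.4]), array([ 2.2, -6.6])]
flatC [array([-2. , -8.9]), array([ -2.4, -48.1]), array([-33.5, -47.3]), array([-32.6,  -9. ])]
b3 [array([25.2, 56.9]), array([25.6, 19.5]), array([-5.2, 20.7]), array([-0.3, 57.6])]
b2 [array([-34.2,  34.4]), array([-34.6,   4.6]), array([-73.1,   4.5]), array([-72.2,  34.3])]
```

play_rows --commands '[[0,[0.0044,-0.067,0],0.0024],[0,[0.0044,-0.067,0],0.0024],[0,[0.0044,-0.067,0],0.0024],[0,[0.0044,-0.067,0],0.0024],[0,[0.0044,-0.067,0],0.0024]]'

```text
time_s: 4.8
position: [0.566, 0.0069, 0.1747]
tool_rot: [-0.0, 0.68, 0.733, -0.0]
wrist_force: [0.3, -0.1, -2.0]
opening: 0.271
gripper_force: 60.4
```

play_rows --commands '[[0,[0.0044,-0.067,0],0],[0,[0.0044,-0.067,0],0],[0,[0.0044,-0.067,0],0],[0,[0.0044,-0.067,0],0],[0,[0.0044,-0.067,0],0]]'

```text
time_s: 5.3
position: [0.577, -0.1606, 0.1747]
tool_rot: [-0.0, 0.68, 0.733, -0.0]
wrist_force: [0.8, 0.1, -3.5]
opening: 0.271
gripper_force: 60.4
```

play_rows --commands '[[0,[0,0,-0.03],0],[0,[0,0,-0.03],0],[0,[0,0,-0.03],0],[0,[0,0,0],0],[0,[0,0,0],0]]'

```text
time_s: 5.8
position: [0.5771, -0.1592, 0.13]
tool_rot: [-0.0, 0.68, 0.733, -0.0]
wrist_force: [-0.5, 0.1, -2.4]
opening: 0.275
gripper_force: 60.2
```

Run:
```python
from h import *
a=env.camera("scene");b=env.camera("top")
cv2.imwrite("pics/g3.png",np.hstack([cv2.resize(a[150:280,265:395],(400,400),interpolation=2),cv2.resize(b[135:235,270:370],(400,400))]))
s=env.get_state();print(s["position"],s["tool_rot"],s["opening"],s["wrist_force"],s["gripper_force"])
for z in(.05,.06):
    print(z,[ (px("scene",[s["position"][0]+dx,s["position"][1]-.001+dy,z])-[265,150])*400/130 for dx,dy in((-.025,-.025),(.025,-.025),(-.025,.025))])
```

```text
[ 0.57774055 -0.15943858  0.13093516] [4.38554135e-04 6.80060472e-01 7.33155871e-01 1.77298504e-04] 0.2752253243571892 [-0.65695145  0.20174132 -2.53990091] 60.19742667675018
0.05 [array([181.93184019, 226.99545351]), array([244.38884584, 213.20629052]), array([146.61277693, 197.62356408])]
0.06 [array([182.61675386, 213.86395844]), array([245.38028368, 200.30117212]), array([147.08743368, 184.97465504])]
```

View pics/g3.png

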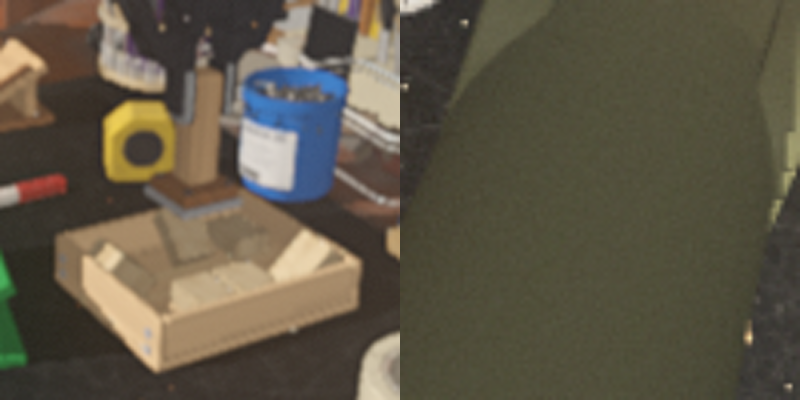

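The scene view shows the sole level over the bin's +y wall block, sole corners at about (185,215) and (243,200), so its underside is at z≈0.0595. I'm descending slowly.

play_rows --commands '[[0,[0,0,-0.006],0],[0,[0,0,-0.006],0],[0,[0,0,-0.006],0],[0,[0,0,-0.006],0],[0,[0,0,-0.006],0]]'

```text
time_s: 6.4
position: [0.5773, -0.1593, 0.115]
tool_rot: [-0.0, 0.68, 0.733, -0.0]
wrist_force: [1.8, -0.6, -2.0]
opening: 0.271
gripper_force: 60.4
```

play_rows --commands '[[0,[0,0,-0.005],0],[0,[0,0,-0.005],0],[0,[0,0,-0.005],0],[0,[0,0,-0.005],0],[0,[0,0,-0.005],0]]'

```text
time_s: 6.9
position: [0.5773, -0.1593, 0.1026]
tool_rot: [-0.0, 0.68, 0.733, 0.0]
wrist_force: [0.5, -0.3, -2.4]
opening: 0.273
gripper_force: 60.4
```

play_rows --commands '[[0,[0,0,-0.004],0],[0,[0,0,-0.004],0],[0,[0,0,-0.004],0],[0,[0,0,-0.004],0],[0,[0,0,0],0]]'

```text
time_s: 7.4
position: [0.5776, -0.1595, 0.0959]
tool_rot: [0.0, 0.68, 0.733, 0.0]
wrist_force: [-2.6, 0.3, 7.3]
opening: 0.275
gripper_force: 61.6
```

play_rows --commands '[[0,[0,0,-0.002],0],[0,[0,0,-0.002],0],[0,[0,0,0],0],[0,[0,0,0],0],[0,[0,0,0],0]]'

```text
time_s: 7.9
position: [0.5776, -0.1597, 0.0957]
tool_rot: [0.001, 0.68, 0.733, 0.001]
wrist_force: [-5.5, 1.4, 22.7]
opening: 0.271
gripper_force: 63.9
```

play_rows --commands '[[0,[0,0,0.02],0],[0,[0,0,0.03],0],[0,[0,0,0.03],0],[0,[-0.014,-0.004,0],0],[0,[-0.024,-0.007,0],0]]'

```text
time_s: 8.4
position: [0.5581, -0.1646, 0.1325]
tool_rot: [0.0, 0.68, 0.733, 0.0]
wrist_force: [-0.1, 0.1, -3.1]
opening: 0.272
gripper_force: 60.4
```

play_rows --commands '[[0,[-0.03,-0.008,0],0],[0,[-0.03,-0.008,0],0],[0,[-0.014,-0.004,0],0],[0,[0,0,0],0],[0,[0,0,0],0]]'

```text
time_s: 8.9
position: [0.5215, -0.1747, 0.1326]
tool_rot: [-0.0, 0.68, 0.733, 0.0]
wrist_force: [0.3, 0.2, -1.2]
opening: 0.272
gripper_force: 60.5
```

play_rows --commands '[[0,[0,0,-0.008],0],[0,[0,0,-0.008],0],[0,[0,0,-0.008],0],[0,[0,0,-0.005],0],[0,[0,0,-0.005],0]]'

```text
time_s: 9.4
position: [0.5213, -0.1747, 0.1153]
tool_rot: [-0.0, 0.68, 0.733, -0.0]
wrist_force: [0.6, -0.2, -2.7]
opening: 0.271
gripper_force: 60.5
```

play_rows --commands '[[0,[0,0,-0.006],0],[0,[0,0,-0.006],0],[0,[0,0,-0.006],0],[0,[0,0,-0.006],0],[0,[0,0,-0.006],0]]'

```text
time_s: 9.9
position: [0.5213, -0.1748, 0.1006]
tool_rot: [0.0, 0.68, 0.733, -0.0]
wrist_force: [0.4, 0.5, -2.1]
opening: 0.272
gripper_force: 60.5
```

play_rows --commands '[[0,[0,0,-0.004],0],[0,[0,0,-0.003],0],[0,[0,0,-0.003],0],[0,[0,0,0],0],[0,[0,0,0],0]]'

```text
time_s: 10.4
position: [0.5215, -0.1749, 0.0959]
tool_rot: [0.0, 0.68, 0.733, 0.0]
wrist_force: [0.4, -0.3, -2.4]
opening: 0.268
gripper_force: 60.6
```

play_rows --commands '[[0,[0,0,-0.002],0],[0,[0,0,-0.002],0],[0,[0,0,-0.002],0],[0,[0,0,0],0],[0,[0,0,0],0]]'

```text
time_s: 10.9
position: [0.5217, -0.1751, 0.0956]
tool_rot: [0.001, 0.68, 0.733, 0.001]
wrist_force: [-6.8, 1.8, 27.2]
opening: 0.272
gripper_force: 64.4
```

Run:
```python
from h import *
a=env.camera("scene")
cv2.imwrite("pics/g4.png",cv2.resize(a[180:280,265:395],(780,600),interpolation=2))
```

```text
(no output)
```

View pics/g4.png

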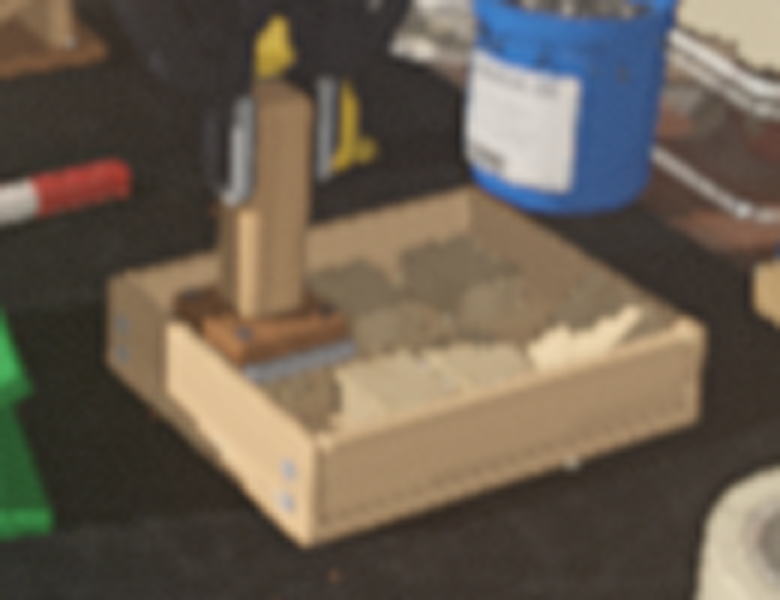

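The scene view shows block3 flat at about (355,285) and the sole level on block2. Both presses bottomed at the same height (TCP z 0.0957). Block1 at (590,340) is the last one leaning.

play_rows --commands '[[0,[0,0,0.02],0],[0,[0,0,0.03],0],[0,[0,0,0.035],0],[0,[0.02,-0.01,0],0],[0,[0.04,-0.02,0],0]]'

```text
time_s: 11.45
position: [0.5514, -0.1895, 0.1355]
tool_rot: [-0.0, 0.68, 0.733, 0.0]
wrist_force: [0.6, -0.9, -2.0]
opening: 0.273
gripper_force: 60.5
```

play_rows --commands '[[0,[0.05,-0.024,0],0],[0,[0.05,-0.024,0],0],[0,[0.029,-0.013,0],0],[0,[0,0,0],0],[0,[0,0,0],0]]'

```text
time_s: 11.95
position: [0.6153, -0.2202, 0.1339]
tool_rot: [-0.001, 0.68, 0.733, -0.0]
wrist_force: [-0.1, 0.7, -1.9]
opening: 0.271
gripper_force: 60.5
```

play_rows --commands '[[0,[0.001,0,-0.008],0],[0,[0,0,-0.008],0],[0,[0,0,-0.008],0],[0,[0,0,-0.005],0],[0,[0,0,-0.005],0]]'

```text
time_s: 12.45
position: [0.6162, -0.2202, 0.1181]
tool_rot: [-0.0, 0.68, 0.733, 0.0]
wrist_force: [0.6, 0.7, -1.7]
opening: 0.273
gripper_force: 60.4
```

play_rows --commands '[[0,[0,0,-0.006],0],[0,[0,0,-0.006],0],[0,[0,0,-0.006],0],[0,[0,0,-0.006],0],[0,[0,0,-0.006],0]]'

```text
time_s: 12.95
position: [0.6163, -0.2203, 0.103]
tool_rot: [-0.0, 0.68, 0.733, -0.0]
wrist_force: [0.4, 0.3, -2.3]
opening: 0.271
gripper_force: 60.4
```

play_rows --commands '[[0,[0,0,-0.005],0],[0,[0,0,-0.004],0],[0,[0,0,-0.003],0],[0,[0,0,-0.003],0],[0,[0,0,0],0]]'

```text
time_s: 13.45
position: [0.6164, -0.2204, 0.096]
tool_rot: [0.0, 0.68, 0.733, 0.0]
wrist_force: [-0.9, -0.3, 0.6]
opening: 0.269
gripper_force: 60.5
```

play_rows --commands '[[0,[0,0,-0.003],0],[0,[0,0,-0.002],0],[0,[0,0,0],0],[0,[0,0,0],0],[0,[0,0,0],0]]'

```text
time_s: 13.95
position: [0.6164, -0.2205, 0.0959]
tool_rot: [0.001, 0.68, 0.733, 0.0]
wrist_force: [-5.7, 2.5, 16.0]
opening: 0.269
gripper_force: 62.8
```

play_rows --commands '[[0,[0,0,0.01],0],[0,[0,0,0.03],0],[0,[0,0,0.04],0],[0,[0,0,0.04],0],[0,[0,0,0.044],0]]'

```text
time_s: 14.45
position: [0.6161, -0.2202, 0.1755]
tool_rot: [-0.0, 0.68, 0.733, -0.0]
wrist_force: [0.1, -1.0, -0.9]
opening: 0.271
gripper_force: 60.3
```

play_rows --commands '[[0,[-0.011,0.079,0],-0.0024],[0,[-0.011,0.079,0],-0.0024],[0,[-0.011,0.079,0],-0.0024],[0,[-0.011,0.079,0],-0.0024],[0,[-0.011,0.079,0],-0.0024]]'

```text
time_s: 14.95
position: [0.5885, -0.0213, 0.1752]
tool_rot: [0.0, 0.707, 0.707, 0.0]
wrist_force: [1.4, 0.7, -2.1]
opening: 0.27
gripper_force: 60.2
```

play_rows --commands '[[0,[-0.011,0.079,0],0],[0,[-0.011,0.079,0],0],[0,[-0.011,0.079,0],0],[0,[-0.011,0.079,0],0],[0,[-0.011,0.079,0],0]]'

```text
time_s: 15.45
position: [0.561, 0.1763, 0.1753]
tool_rot: [0.0, 0.707, 0.707, 0.0]
wrist_force: [1.3, 0.9, -1.8]
opening: 0.27
gripper_force: 60.2
```

Run:
```python
from h import *
a=env.camera("scene");b=env.camera("top")
o=np.hstack([cv2.resize(a[195:285,270:390],(400,300),interpolation=2),cv2.resize(b[140:230,285:365],(400,300),interpolation=2)])
o=np.vstack([o,np.hstack([cv2.resize(a[90:210,200:320],(400,300),interpolation=2),cv2.resize(b[150:240,110:230],(400,300))])])
cv2.imwrite("pics/g5.png",o)
s=env.get_state();print(s["position"],s["tool_rot"],s["opening"],s["wrist_force"],s["gripper_force"])
```

```text
[0.55957035 0.18297902 0.17481217] [-0.00204931  0.70379052  0.71040365  0.00116233] 0.2719558770654043 [-0.86192873  0.45600001 -2.6933492 ] 60.3131890296936
```

View pics/g5.png

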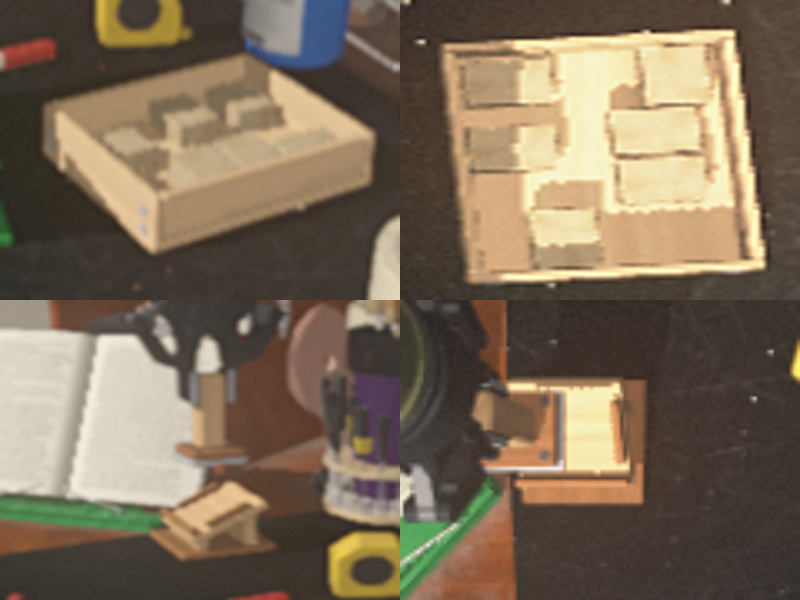

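All six blocks lie flat, with the tops in one layer. The tamper is upright above the rest. Now I'll lower it until its upper sole edge meets the slope.

play_rows --commands '[[0,[0,-0.001,-0.02],0],[0,[0,0,-0.03],0],[0,[0,0,-0.02],0],[0,[0,0,-0.01],0],[0,[0,0,0],0]]'

```text
time_s: 16.05
position: [0.5611, 0.1732, 0.1343]
tool_rot: [-0.0, 0.708, 0.707, -0.001]
wrist_force: [0.3, -0.5, -1.1]
opening: 0.274
gripper_force: 60.4
```

play_rows --commands '[[0,[0,0,-0.004],0],[0,[0,0,-0.004],0],[0,[0,0,-0.002],0],[0,[0,0,0],0],[0,[0,0,0],0]]'

```text
time_s: 16.55
position: [0.5614, 0.1743, 0.1304]
tool_rot: [0.0, 0.707, 0.707, 0.0]
wrist_force: [0.8, 1.2, -2.8]
opening: 0.273
gripper_force: 60.4
```

play_rows --commands '[[0,[-0.003,0.001,-0.002],0],[0,[0,0,-0.002],0],[0,[0,0,-0.002],0],[0,[0,0,0],0],[0,[0,0,0],0]]'

```text
time_s: 17.05
position: [0.5597, 0.1748, 0.1275]
tool_rot: [-0.0, 0.707, 0.707, 0.0]
wrist_force: [-1.9, -0.7, 2.3]
opening: 0.269
gripper_force: 60.9
```

play_rows --commands '[[0.3,[-0.002,0,0],0],[0.33,[-0.006,0,-0.003],0],[0.36,[-0.007,0,-0.003],0],[0.39,[-0.007,0,-0.004],0],[0.42,[-0.007,0,-0.004],0]]'

```text
time_s: 17.55
position: [0.5448, 0.1747, 0.12]
tool_rot: [-0.0, 0.707, 0.707, -0.0]
wrist_force: [-0.1, 0.1, 0.6]
opening: 0.417
gripper_force: 0.2
```

play_rows --commands '[[0.45,[-0.007,0,-0.005],0],[0.48,[-0.007,0,-0.005],0],[0.51,[-0.007,0,-0.005],0],[0.54,[-0.007,0,-0.005],0],[0.57,[-0.006,0,-0.005],0]]'

```text
time_s: 18.05
position: [0.5281, 0.1747, 0.1076]
tool_rot: [0.0, 0.707, 0.707, 0.0]
wrist_force: [0.1, 0.8, 0.6]
opening: 0.572
gripper_force: 0.0
```

play_rows --commands '[[0.7,[0,0,0],0],[0.85,[0,0,0],0],[1,[0,0,0],0],[1,[0,0,0],0],[1,[0,0,0],0]]'

```text
time_s: 18.55
position: [0.5285, 0.1747, 0.1079]
tool_rot: [0.0, 0.707, 0.707, 0.0]
wrist_force: [0.0, 0.6, 0.4]
opening: 1.002
gripper_force: 0.0
```

Run:
```python
from h import *
a=env.camera("scene");b=env.camera("top")
cv2.imwrite("pics/g6.png",np.hstack([cv2.resize(a[90:210,200:320],(400,400),interpolation=2),cv2.resize(b[140:240,110:210],(400,400))]))
```

```text
(no output)
```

View pics/g6.png

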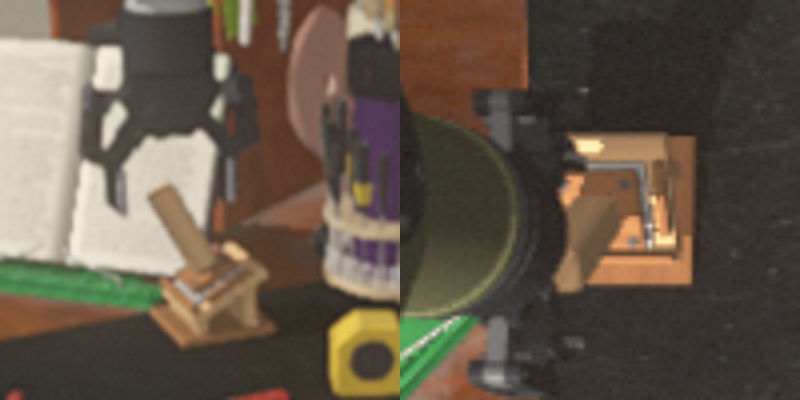

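The tamper is back leaning on its slope exactly where it was: handle top at about (160,190) and sole framed by the rest, with the fingers clear of it. I'm retreating upward and will compare with the first image numerically.

play_rows --commands '[[1,[0,0,0.03],0],[1,[0,0,0.06],0],[1,[0,0,0.08],0],[1,[0,0,0.09],0],[1,[0,0,0.09],0]]'

```text
time_s: 19.15
position: [0.5279, 0.1745, 0.2845]
tool_rot: [-0.0, 0.707, 0.707, -0.0]
wrist_force: [1.0, 1.2, -0.2]
opening: 1.0
gripper_force: 0.0
```

play_rows --commands '[[1,[-0.05,0,0.07],0],[1,[-0.06,0,0.07],0],[1,[-0.06,0,0.05],0],[1,[-0.06,0,0],0],[1,[0,0,0],0]]'

```text
time_s: 19.65
position: [0.4105, 0.1749, 0.3792]
tool_rot: [-0.0, 0.706, 0.708, 0.001]
wrist_force: [-0.3, 0.2, -0.5]
opening: 1.001
gripper_force: 0.0
```

Run:
```python
from h import *
a=env.camera("scene").astype(np.float32);o=cv2.imread("pics/scene0.png").astype(np.float32)
c=np.s_[140:200,236:296]
g=lambda i:cv2.cvtColor(i,cv2.COLOR_BGR2GRAY)[c]
print("shift px",cv2.phaseCorrelate(g(o),g(a)),"absdiff",np.abs(g(a)-g(o)).mean(),np.percentile(np.abs(g(a)-g(o)),99))
cv2.imwrite("pics/end.png",np.hstack([cv2.resize(x[c],(400,400),interpolation=2) for x in (o,a)]))
print(env.get_state()["position"])
```

```text
shift px ((0.08790109620581887, 0.032141223097230665), 1.0083824724621242) absdiff 2.1178622 32.47104
[0.41214512 0.17481486 0.37864402][ WARN:0@3.237] global loadsave.cpp:1063 imwrite_ Unsupported depth image for selected encoder is fallbacked to CV_8U.
```

View pics/end.png

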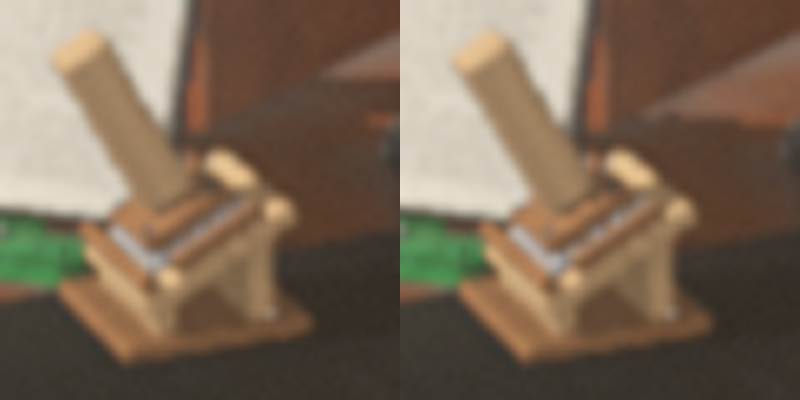

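The before and after crops match, with the handle top at about (82,50) and the sole flat on the slope in both. Handing in.

```bash
python3 -c "
from workcell import env
print(env.sign_off())"
```

```text
the job is handed in; nothing more can be done
None
```

The job is handed in at about 20 s on the robot's clock: all six blocks lie flat in one layer, and the tamper is back on its rest with its sole flat on the slope, as it was.

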